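Set the back stop of the bench shear

ROBOT

A 6-joint arm with a two-finger parallel gripper is mounted at the origin on the work surface. World frame = base frame: x ahead of the robot, y to its left, z up, the work surface at z = 0. Lengths are in m, angles in rad, forces in N, time in s.
With the tool pointing down it reaches from about 0.375 to 0.9 m from the base axis. Payload 3.1 kg.
Tool frame: the origin (TCP) lies at the very end of the fingers, on their centre line; the grasp point (between the pads) lies 19 mm behind it (manip.pinch_z is the distance from the TCP to the grasp point, in m); z points along the fingers, y is the line along which they close (so a half turn about z gives the same grasp; the last joint's range is limited). The gripper opens to 85 mm and grips with 20 to 120 N. Pads are 22 mm wide; open, the fingers measure 114 mm over their backs; the gripper's body (76 mm by 85 mm) begins 54 mm behind the grasp point. The pads swing forward as they close: fully open they stand 13 mm farther back than shut.
Start: joints at [-1.29, 0.527, 1.433, -0, 1.181, -0.178], TCP at [0.277, -0.56, 0.231] pointing down, gripper open.
Joint ranges: [-3.08, 3.08], [-0.75, 2.2], [0.22, 2.44], [-1.43, 4.57], [0, 2.65], [-2.85, 2.85]. Speed limits (rad/s): [2.79, 2.79, 3.14, 3.14, 3.14, 3.14].

INTERFACE

Orientations are given as a unit quaternion [x, y, z, w].
In Python, from station import manip gives the robot as it stands.
- The arm moves only by the tool servo_tool, never from a script. Its argument "commands" is one flat list of numbers, 7 for each row, row after row: the shift along the tool's x, y, z each as a share of 500 mm, from -1 to 1, then the turn, a rotation vector about the tool's x, y, z each as a share of 360 degrees, from -1 to 1, then the opening, from -1 (shut) to 1 (fully open). In form: [dx, dy, dz, rx, ry, rz, claw, dx, dy, dz, rx, ry, rz, claw, ...]. A call has 1 to 12 rows; each row shifts and turns the commanded pose from where the row before left it, along the tool's axes as they then stand; what a row does not reach is not made up. A row lasts 1/12 s, in which the tool goes at most 41.7 mm and 7.16 degrees, less where a joint would pass 70% of its speed; a pose out of reach is approached as far as the arm can. A call with a number of a shift or a turn outside -1 to 1 is refused whole. A call with a gripper value outside its range is refused whole. The fingers move at their own pace and stop on an object; "force" is the grip in N (left out, the last holds). Time passes only in rows, so rows that do not move let the fingers close. It gives the time, the measured TCP pose, the force, the opening and the grip force at its end, in the units of the state.
- manip.sense(): the state, without advancing time (a new reading comes with each control period).
- manip.snapshot(name): name is "side" or "top"; returns a dict with "img" (420x560x3 uint8, red, green, blue), "mtx" (3x3 intrinsics, pixels), "world_to_cam" (4x4, takes a point from world to camera coordinates). Camera axes: x right, y up, looking along -z (the intrinsics and any distortion apply to the point x, -y, -z); pixel columns grow to the right and rows downward; lengths in m; the calibration is good to about 2 mm. A picture is of the moment at which its call begins. There is no depth.
- manip.sign_off(): hands the job in; it is judged then, once.
Trained networks look in a picture, given as the dict that the camera call returned (one of the last four; its "shot" number tells which), for a name from the list of things; names that differ only in an ending like _2 or _b are one class to them, and where a whole thing is asked for, a point or a joint stands for the part that bears it (a point fixed in the world has none). Each returns a list of dicts, best first, with "conf" (0 to 1); they miss things now and then, are a little off and sometimes report something else, mostly with a low value. They report only what shows in the picture. A call takes as long as a camera call.
- manip.look_for(picture, query): "box" ([left, top, width, height] in pixels, round what is visible of it).
- manip.silhouettes(picture, query): "pixels" (420x560 bool, what is visible of it) and "box" ([left, top, width, height] in pixels, round what is visible of it).
The state is a dict: "t": time; "q": joint angles; "qd": joint speeds; "tau": joint torques, N m; "tcp_pos": TCP position; "tool_rot": TCP orientation; "force": force on the tool from outside, world axes, zero at the start; "ft_torque": the same for the moment, N m; "finger_gap": opening from 0.0 (shut) to 1.0 (fully open); "gripper_force": force on a finger pad.
Only numpy, scipy, OpenCV 4.12 (cv2) and the standard library are available. Lean on these libraries where they do the work, as an engineer would, in place of code of your own. Each camera call takes 0.05 s, during which the arm holds its last target. There are 200 camera calls.

TASK

Set the bench shear for the next strip of brass: with a fingertip laid on the knurled brass wheel, roll it, in several strokes if need be, until the gap between stop and blade has closed so far that the stop's black pointer is level with the white line on the red gauge marker. Move the stop only by its wheel, do not push the stop or the marker, pick nothing up and leave the things lying about where they are; then take the finger away.

Things in the scene. Friction and masses are not known exactly. Their poses are not given: they have to be found in the camera images.
- shear: dark green bench guillotine shear, bolted down, turned by up to 0.3 rad; base 250 x 340 x 18 mm. Origin at bench level amid it; own z up, own x along the blade (away from the robot), own y square to the blade, from feed side to back-stop side. All offsets here are in these axes
- blade_edge (a point): middle of the lower blade's cutting edge, at (0, -70, 56) mm. On its -y side lie the feed table, the blade columns (x = +-112, y = -87 mm, up to 168 mm high) and the raised lever (up to 255 mm high); on its +y side the back stop, the green bracket it slides in, and the wheel
- wheel_axle (a point): centre of the knurled wheel, fixed to the shear, at (-96, 65, 78) mm; its axes are the shear's. The axle lies level, along x, so the wheel's top is 102 mm above the bench. Nothing near is higher: the bracket beside it, 22 mm from the wheel's inner face, is 84 mm high (93 mm from 57 mm on)
- wheel: knurled brass thumb wheel, 48 mm diameter, 18 mm wide; origin at its centre; its axes turn with it. By pinion and rack it moves the stop 12 mm per radian. To close the gap its top must roll to the shear's +y (away from the blade): 0.5 mm of gap per mm of rim travel. About 2 N at the rim turns it; it neither springs back nor coasts; the knurling grips a fingertip pressed on with 5 N or so
- stop: back stop: steel bar 150 x 14 mm parallel to the blade, with two guide rods and a rack running back through the bracket. Origin on the plane of its face, at bench level, at x = 0. It slides along the shear's y only; the gap is from its face to the cutting edge, 40 to 55 mm at the start
- stop_pointer (a point): tip of the stop's black pointer (needle 2.4 mm wide over the aluminium scale, which has a tick every 5 mm), at x = 103 mm, z = 73 mm, on the plane of the stop's face; moves with the stop
- marker_line (a point): inner end of the white line, 4 mm wide along y, across the top of the red gauge marker (18 x 16 x 12 mm, clipped to the scale's outer edge), at x = 104 mm, z = 74 mm; its axes are the shear's. Level means: pointer tip and this point have the same y in the shear's axes. At the start the pointer is 14 to 39 mm on the +y side
- ring: brass ring, 24 mm across, 6 mm high, lying on the shear's base plate; origin under its centre. Leave it
- offcut: brass strip 60 x 18 x 4 mm on the feed table; origin under its centre. Leave it
- pliers: pliers with blue handles, about 125 mm long, 13 mm high, lying on the bench; origin under the rivet. Leave them
- file: flat file with a round wooden handle 18 mm thick, 220 mm long in all; origin at bench level. Leave it
- hammer: hammer lying on the bench; origin at bench level. Leave it
- jar: amber glass jar with a steel lid, 52 mm diameter, 55 mm high; origin under its centre. Leave it
- ring_clamp: wooden ring clamp with a brass band, 140 x 26 x 20 mm, lying on the bench; origin under its middle. Leave it

How it is judged:
By the outcome, as a careful person would: the job done as asked, in the order asked, and still so for the second after the job is handed in, with the robot touching nothing.
It also fails if it takes over 51 s, if anything falls off the work surface, if the arm or the gripper's body presses on something with over 40 N, if the wrist force passes 120 N, or if a joint passes its speed limit or range.

## Working session

There is one attempt and no reset: what is moved stays moved. The work goes in short steps, Python scripts to look and compute and a tool call to move; the robot and the scene stay as the last step left them, time stands still between calls to the robot, and variables do not carry over. Pictures are saved under pics/ and viewed, at most 10 in all, crops included, and the job is handed in when it is done.

Besides the shell and the picture viewer there is one more tool, called after "Call:" as a command line: name --argument value ..., lists and objects as JSON in quotes. servo_tool: Moves the arm, as the interface text tells. Its arguments: {"type":"object","properties":{"commands":{"type":"array"},"force":{"type":"number"}},"required":["commands"]}

```bash
mkdir -p pics; cat > h.py <<'E'
import numpy as np, cv2
from station import manip
def proj(s,P):
    P=np.atleast_2d(P); c=(s["world_to_cam"]@np.c_[P,np.ones(len(P))].T)[:3]
    p=s["mtx"]@np.array([c[0],-c[1],-c[2]]); return (p[:2]/p[2]).T
def back(s,px,z):
    M=s["world_to_cam"]; R,t=M[:3,:3],M[:3,3]; o=-R.T@t
    d=np.linalg.inv(s["mtx"])@np.array([px[0],px[1],1]); d=R.T@np.array([d[0],-d[1],-d[2]])
    return o+d*(z-o[2])/d[2]
def save(s,n): cv2.imwrite("pics/"+n+".png",cv2.cvtColor(s["img"],cv2.COLOR_RGB2BGR))
E
python3 - <<'E'
from h import *
st=manip.sense(); print(st["t"],st["tcp_pos"],st["tool_rot"],st["finger_gap"])
for n in("top","side"):
    s=manip.snapshot(n); save(s,n+"0")
    for q in("shear","wheel","stop","stop_pointer","marker_line","ring"):
        for r in manip.look_for(s,q)[:2]: print(n,q,np.round(r["box"],1),round(r["conf"],2))
    M=s["world_to_cam"]; print(-M[:3,:3].T@M[:3,3],s["mtx"])
E
```

```text
0.0 [ 0.27660657 -0.55964407  0.23032099] [ 9.73801952e-01  2.27395099e-01 -4.82856896e-05 -1.10672557e-03] 1.0007895882468827
top shear [247.7  53.1 196.8 170.2] 0.94
top wheel [281.  196.7  22.   16.8] 0.54
top stop [247.2 117.5  80.7  71.8] 0.96
top stop [434.6 104.5  36.3 110.2] 0.29
top stop_pointer [246.3 125.3  82.5  68.5] 0.94
top marker_line [323.6 100.5   6.5  13.8] 0.41
[ 0.39741155 -0.03009282  1.17294493] [[488.27323976   0.         277.87859351]
 [  0.         488.27323976 204.61412131]
 [  0.           0.           1.        ]]
side wheel [278.6 215.6  17.5  12. ] 0.64
side stop [272.  198.3  60.9  38.7] 0.84
side stop_pointer [286.5 197.9  43.   38.6] 0.78
side ring [262.1 165.9 151.  121.9] 0.47
[-0.1568833  -0.67501699  0.73461506] [[417.5301731    0.         285.4842217 ]
 [  0.         417.5301731  212.93929259]
 [  0.           0.           1.        ]]
```

View pics/top0.png

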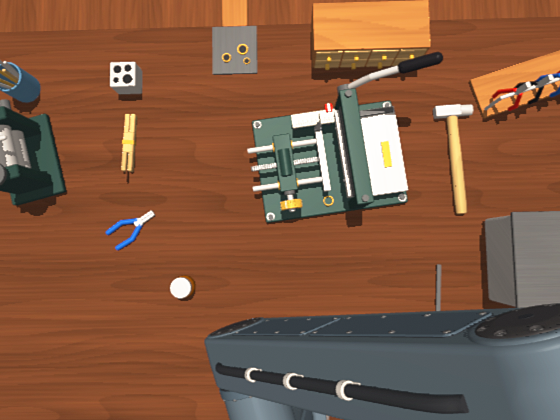

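View pics/side0.png

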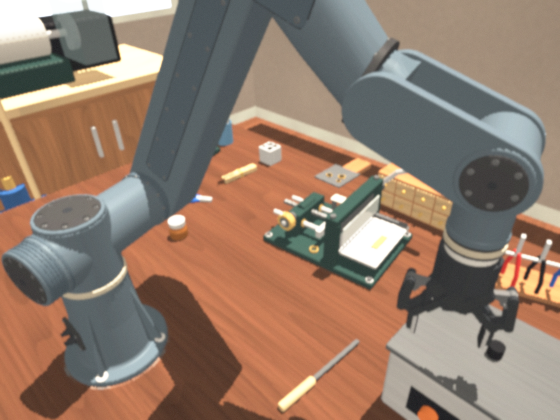

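The top view shows the shear at about (330,160), wheel at (291,204), red marker at (328,106) and ring at (328,201). I'll enlarge it to pick points.

```bash
python3 - <<'E'
from h import *
im=cv2.imread("pics/top0.png")[85:230,240:420]
cv2.imwrite("pics/crop0.png",cv2.resize(im,None,fx=4,fy=4,interpolation=cv2.INTER_CUBIC))
E
```

```text
(no output)
```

View pics/crop0.png

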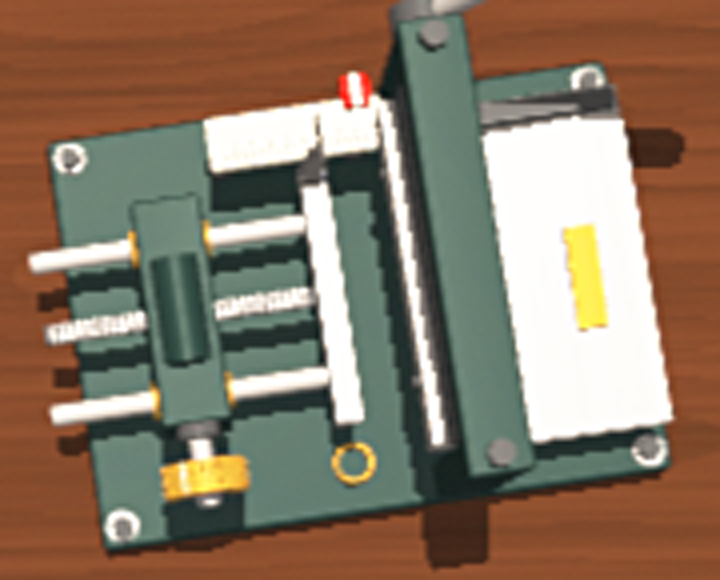

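The crop shows plate corners at about (50,145), (108,548), (605,63) and (668,465), the wheel at (205,478), the pointer tip near (317,115) and the marker's white line near (354,90).

```bash
cat >> h.py <<'E'
def S(p,P):
    c,s=np.cos(p[2]),np.sin(p[2]); P=np.atleast_2d(P)/1000.
    return np.c_[p[0]+c*P[:,0]-s*P[:,1],p[1]+s*P[:,0]+c*P[:,1],P[:,2]]
def inS(p,w):
    c,s=np.cos(p[2]),np.sin(p[2]); d=np.asarray(w)[:2]-p[:2]
    return 1000*np.array([c*d[0]+s*d[1],-s*d[0]+c*d[1]])
E
python3 - <<'E'
from h import *
from scipy.optimize import least_squares
s=manip.snapshot("top")
px=np.array([[108,548],[50,145],[605,63],[668,465]])/4+[240,85]
P=[[-125,170,18],[125,170,18],[125,-170,18],[-125,-170,18]]
f=lambda p:(proj(s,S(p,P))-px).ravel()
r=least_squares(f,[.5,-.15,.1]); p=r.x; print(p,r.fun.round(1)); np.save("p.npy",p)
# check points
chk=dict(wheeltop=[-96,65,102],blade=[0,-70,56],bl2=[75,-70,56],bracketcol=[112,-87,168],col2=[-112,-87,168],mark=[104,-40,74])
for k,v in chk.items(): print(k,((proj(s,S(p,v))[0]-[240,85])*4).round(0), S(p,v).round(4))
g=lambda c,z:inS(p,back(s,np.array(c)/4+[240,85],z))
print("ptr",g((318,118),.073),"mark",g((354,90),.074),g((355,102),.074),"stop face ends",g((333,180),.07),g((362,420),.07))
side=manip.snapshot("side"); im=side["img"].copy()
for v in list(chk.values())+P:
    u=proj(side,S(p,v))[0]; cv2.drawMarker(im,tuple(int(round(x)) for x in u),(255,0,255),cv2.MARKER_CROSS,5,1)
im=cv2.resize(im[150:300,240:430],None,fx=4,fy=4,interpolation=cv2.INTER_CUBIC); cv2.imwrite("pics/sidechk.png",im[:,:,::-1])
E
```

```text
[ 0.59933175 -0.12759242  0.12539235] [-0.9  0.8 -0.9 -0.9  0.2 -1.   1.6  1. ]
wheeltop [278. 464.] [[ 0.496  -0.0751  0.102 ]]
blade [482. 274.] [[ 0.6081 -0.197   0.056 ]]
bl2 [462. 148.] [[ 0.6825 -0.1877  0.056 ]]
bracketcol [512.  21.] [[ 0.7213 -0.1999  0.168 ]]
col2 [581. 441.] [[ 0.4991 -0.2279  0.168 ]]
mark [407.  98.] [[ 0.7075 -0.1543  0.074 ]]
ptr [100.49037426  11.63456464] mark [113.35194951 -11.07239403] [106.32794399 -10.5808807 ] stop face ends [64.17186933  8.24667927] [-75.05305103  12.72514603]
```

View pics/sidechk.png

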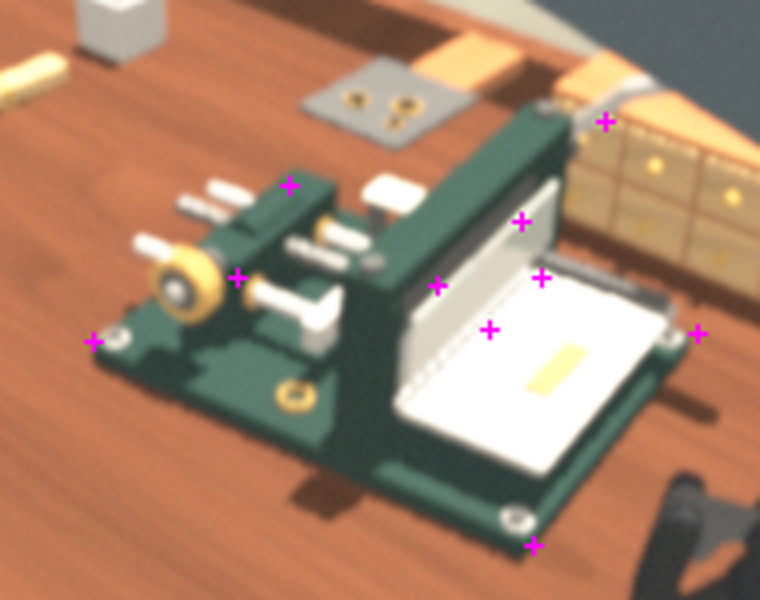

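The offset is about 18 px on every raised point, so the origin isn't midway along the plate. I'll refit using the column tops, the wheel and the blade, with the plate's y offset free.

```bash
python3 - <<'E'
from h import *
from scipy.optimize import least_squares
s=manip.snapshot("top"); side=manip.snapshot("side")
T=lambda a:np.array(a)/4+[240,85]
px=T([[108,548],[50,145],[605,63],[668,465]])
def f(q):
    p=q[:3];o=q[3]
    P=[[-125,170+o,18],[125,170+o,18],[125,-170+o,18],[-125,-170+o,18]]
    a=proj(s,S(p,P))-px
    b=proj(s,S(p,[[112,-87,168],[-112,-87,168]]))-T([[432,35],[500,452]])
    c=(proj(s,S(p,[[-96,65,78]]))-T([[206,478]]))*[[1,.3]]
    d=proj(side,S(p,[[-105,65,78]]))-(np.array([[177,288]])/4+[240,150])
    return np.r_[a.ravel(),b.ravel(),c.ravel(),d.ravel()]
r=least_squares(f,[.6,-.17,.12,0]); p=r.x[:3]; print(r.x.round(4),r.fun.round(1)); np.save("p.npy",p)
g=lambda c,z:inS(p,back(s,T(c),z)).round(1)
print("ptr",g((318,118),.073),"mark",g((354,90),.074),g((355,102),.074),"stop face ends",g((335,180),.07),g((362,420),.07),"blade",g((383,105),.056),g((437,445),.056))
print("wheel",S(p,[-96,65,102]))
st=manip.sense(); print(st["t"])
E
```

```text
[  0.5938  -0.0862   0.1262 -41.7292] [-0.9  1.  -0.9 -0.8  0.1 -0.9  1.6  1.   0.2 -0.6  0.1  0.2 -0.6  0.1
  0.2  0.3]
ptr [100.7 -30.2] mark [113.6 -52.9] [106.6 -52.4] stop face ends [ 64.2 -34.7] [-74.8 -28.9] blade [107.2 -70.4] [-93.9 -70.6]
wheel [[ 0.49043155 -0.0338199   0.102     ]]
0.9
```

Refit is consistent: the blade edge measures y = -70.5 mm (given as -70), the pointer about -30 and the marker about -52.5. That leaves about 22 mm to close. Moving above the wheel with the fingers shut.

Call:
servo_tool --commands '[0.0606,-0.0539,0,0,0,0,-1,0.0606,-0.0539,0,0,0,0,-1,0.0606,-0.0539,0,0,0,0,-1,0.0606,-0.0539,0,0,0,0,-1,0.0606,-0.0539,0,0,0,0,-1,0.0606,-0.0539,0,0,0,0,-1,0.0606,-0.0539,0,0,0,0,-1,0.0606,-0.0539,0,0,0,0,-1,0.0606,-0.0539,0,0,0,0,-1,0.0606,-0.0539,0,0,0,0,-1,0.0606,-0.0539,0,0,0,0,-1,0.0606,-0.0539,0,0,0,0,-1]'

```text
t: 1.9
tcp_pos: [0.4601, -0.1075, 0.2317]
tool_rot: [0.974, 0.227, 0.0, 0.0]
force: [1.0, -0.2, -0.3]
finger_gap: 0.001
gripper_force: 0.0
```

Call:
servo_tool --commands '[0.0606,-0.0539,0,0,0,0,-1,0.0606,-0.0539,0,0,0,0,-1,0,0,0,0,0,-0.0197,-1,0,0,0,0,0,-0.0197,-1,0,0,0,0,0,-0.0197,-1,0,0,0,0,0,-0.0197,-1,0,0,0,0,0,-0.0197,-1,0,0,0,0,0,-0.0197,-1,0,0,0,0,0,-0.0197,-1,0,0,0,0,0,-0.0197,-1,0,0,0,0,0,-0.0197,-1,0,0,0,0,0,-0.0197,-1]'

```text
t: 2.9
tcp_pos: [0.4902, -0.0342, 0.2315]
tool_rot: [0.659, 0.752, 0.0, 0.0]
force: [0.1, 1.0, 0.6]
finger_gap: -0.002
gripper_force: 0.0
```

```bash
cat >> h.py <<'E'
from scipy.spatial.transform import Rotation as Rn
def rel(p,xs,ys,z):
    st=manip.sense(); R=Rn.from_quat(st["tool_rot"]).as_matrix()
    t=S(p,[xs,ys,z])[0]; d=R.T@(t-st["tcp_pos"])
    sx=np.array([np.cos(p[2]),np.sin(p[2]),0]); sy=np.array([-np.sin(p[2]),np.cos(p[2]),0])
    print("t",st["t"],"S",inS(p,st["tcp_pos"]).round(1),"z",st["tcp_pos"][2].round(4),"toolshift mm",(d*1000).round(1),"share",(d*2).round(4),"force S",[round(float(st["force"]@v),1) for v in(sx,sy,[0,0,1])],"gap",round(st["finger_gap"],3))
    print("tool x,y,z in S",[[round(float(R[:,i]@v),3) for v in(sx,sy,[0,0,1])] for i in range(3)])
E
python3 - <<'E'
from h import *
p=np.load("p.npy"); rel(p,-97,55,112)
s=manip.snapshot("top"); save(s,"top1"); s=manip.snapshot("side"); save(s,"side1")
c=s["img"][120:300,220:440]; cv2.imwrite("pics/side1c.png",cv2.resize(c,None,fx=3,fy=3,interpolation=cv2.INTER_CUBIC)[:,:,::-1])
E
```

```text
t 2.9 S [-96.3  64.6] z 0.2315 toolshift mm [ -9.6  -0.8 119.5] share [-0.0192 -0.0016  0.239 ] force S [0.2, 1.0, 0.6] gap -0.002
tool x,y,z in S [[-0.006, 1.0, -0.0], [1.0, 0.006, 0.0], [0.0, -0.0, -1.0]]
```

View pics/side1c.png

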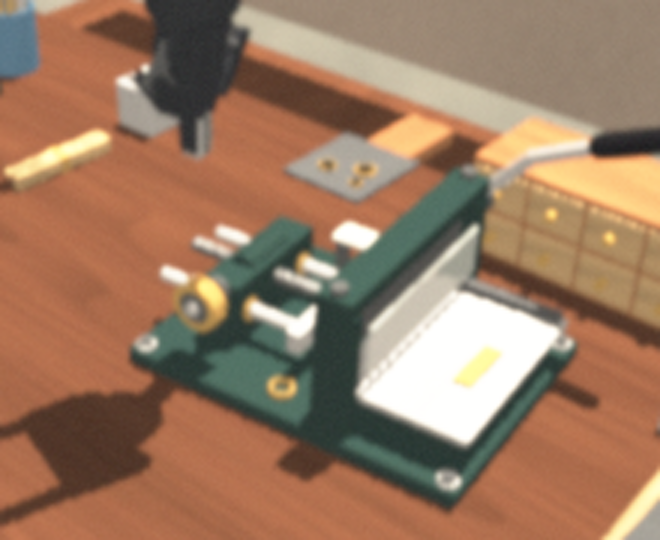

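The closed fingers hang centred over the wheel with the tool axes square to the shear. Descending to the blade-side start of a stroke.

Call:
servo_tool --commands '[-0.006,0,0.075,0,0,0,-1,-0.006,-0.002,0.075,0,0,0,-1,-0.006,0,0.075,0,0,0,-1,0,0,0.01,0,0,0,-1,0,0,0.01,0,0,0,-1,0,0,0.004,0,0,0,-1,0,0,0,0,0,0,-1]'

```text
t: 3.58
tcp_pos: [0.4913, -0.0435, 0.1081]
tool_rot: [0.662, 0.75, 0.001, 0.001]
force: [0.6, 0.2, 0.1]
finger_gap: -0.004
gripper_force: 0.0
```

Call:
servo_tool --commands '[0,0,0.002,0,0,0,-1,0,0,0.002,0,0,0,-1]'

```text
t: 3.75
tcp_pos: [0.4914, -0.0434, 0.1065]
tool_rot: [0.661, 0.75, 0.001, 0.002]
force: [-0.0, -0.3, -0.1]
finger_gap: -0.007
gripper_force: 0.0
```

Call:
servo_tool --commands '[0,0,0.002,0,0,0,-1,0,0,0.002,0,0,0,-1,0,0,0.002,0,0,0,-1,0,0,0,0,0,0,-1]'

```text
t: 4.08
tcp_pos: [0.4903, -0.0432, 0.1019]
tool_rot: [0.661, 0.75, 0.0, 0.0]
force: [0.2, -0.3, 0.2]
finger_gap: 0.003
gripper_force: 0.3
```

Call:
servo_tool --commands '[0,0,0.002,0,0,0,-1,0,0,0,0,0,0,-1]'

```text
t: 4.25
tcp_pos: [0.4904, -0.0433, 0.1016]
tool_rot: [0.661, 0.75, 0.0, 0.0]
force: [-1.4, -0.6, 8.4]
finger_gap: -0.0
gripper_force: 3.8
```

Contact at z≈0.1017 with 8 N. Now rolling.

Call:
servo_tool --commands '[0.004,0,0,0,0,0,-1,0.006,0,0,0,0,0,-1,0.006,0,0,0,0,0,-1,0,0,0,0,0,0,-1]'

```text
t: 4.58
tcp_pos: [0.4894, -0.0356, 0.1019]
tool_rot: [0.661, 0.75, -0.0, 0.001]
force: [-2.1, -0.2, 9.2]
finger_gap: -0.001
gripper_force: 4.8
```

Call:
servo_tool --commands '[0.006,0,0,0,0,0,-1,0.006,0,0,0,0,0,-1,0.006,0,0,0,0,0,-1,0,0,0,0,0,0,-1]'

```text
t: 4.92
tcp_pos: [0.4882, -0.0266, 0.1019]
tool_rot: [0.661, 0.75, -0.0, 0.001]
force: [-2.4, -1.2, 8.7]
finger_gap: -0.005
gripper_force: 4.8
```

```bash
cat > m.py <<'E'
import sys
from h import *
p=np.load("p.npy"); rel(p,-97,55,112)
s=manip.snapshot("top"); save(s,sys.argv[1])
c=s["img"][100:150,290:345]; cv2.imwrite("pics/"+sys.argv[1]+"c.png",cv2.resize(c,None,fx=10,fy=10,interpolation=cv2.INTER_CUBIC)[:,:,::-1])
g=s["img"].astype(float)
# sample brightness along shear y over the scale beside the needle tip, and redness/whiteness along the marker
ys=np.arange(-65,-15,.25)
def line(x,z): 
    u=proj(s,S(p,np.c_[np.full(len(ys),x),ys,np.full(len(ys),z)])).astype(np.float32)
    return cv2.remap(s["img"],u[:,0][None],u[:,1][None],cv2.INTER_LINEAR)[0].astype(float)
need=np.mean([line(x,73).mean(1) for x in(96,98,100)],0); w=np.clip(np.median(need[60:])-30-need,0,None); w[ys<-48]=0
print("needle y",(w@ys)/w.sum() if w.sum() else None, "min",need.min().round(),"at",ys[need.argmin()])
mk=np.mean([line(x,74)[:,1] for x in(108,110,112,114)],0); rd=np.mean([(line(x,74)[:,0]-line(x,74)[:,1]) for x in(108,110,112,114)],0)
red=rd>100; lo,hi=ys[red][0],ys[red][-1]; v=np.clip(mk-80,0,None)*((ys>lo)&(ys<hi)); print("marker y",v@ys/v.sum(),"red",lo,hi,(lo+hi)/2)
E
python3 m.py top2
```

```text
t 4.9167 S [-97.3  72.4] z 0.1019 toolshift mm [-17.4   0.3 -10.1] share [-0.0348  0.0005 -0.0202] force S [-2.5, -0.9, 8.7] gap -0.005
tool x,y,z in S [[-0.0, 1.0, -0.001], [1.0, 0.0, 0.001], [0.001, -0.001, -1.0]]
needle y -37.212262095016705 min 176.0 at -63.25
marker y -53.240315656565656 red -61.25 -44.0 -52.625
```

View pics/top2c.png

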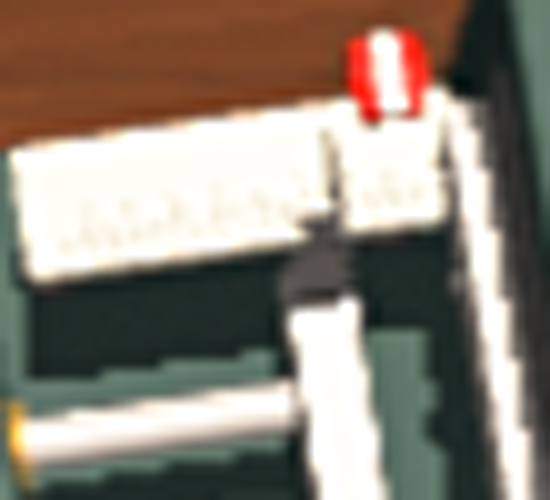

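The needle is near crop column 333 and the white line near 390–397, so about 15 mm remain. Finger travel of 17 mm moved the stop about 7.5 mm, as expected. Next stroke: lift, go back, press, roll.

Call:
servo_tool --commands '[0,0,-0.008,0,0,0,-1,0,0,-0.008,0,0,0,-1,-0.018,0,0,0,0,0,-1,-0.018,0,0,0,0,0,-1,0,0,0.008,0,0,0,-1,0,0,0.004,0,0,0,-1,0,0,0.002,0,0,0,-1,0,0,0.002,0,0,0,-1,0,0,0,0,0,0,-1]'

```text
t: 5.72
tcp_pos: [0.4903, -0.0447, 0.1013]
tool_rot: [0.661, 0.75, -0.0, 0.0]
force: [-2.3, -2.5, 8.1]
finger_gap: 0.002
gripper_force: 4.0
```

Call:
servo_tool --commands '[0.004,0,0,0,0,0,-1,0.006,0,0,0,0,0,-1,0.006,0,0,0,0,0,-1,0.006,0,0,0,0,0,-1,0.006,0,0,0,0,0,-1,0.006,0,0,0,0,0,-1,0,0,0,0,0,0,-1]'

```text
t: 6.3
tcp_pos: [0.488, -0.0273, 0.1018]
tool_rot: [0.661, 0.751, -0.0, 0.0]
force: [-2.2, -0.8, 12.3]
finger_gap: 0.001
gripper_force: 5.9
```

```bash
python3 m.py top3
```

```text
t 6.3 S [-97.6  71.7] z 0.1018 toolshift mm [-16.7   0.6 -10.1] share [-0.0335  0.0011 -0.0203] force S [-2.3, -0.5, 12.3] gap 0.001
tool x,y,z in S [[-0.001, 1.0, -0.001], [1.0, 0.001, 0.0], [0.0, -0.001, -1.0]]
needle y -45.59516880093132 min 175.0 at -63.25
marker y -53.22892203799829 red -61.25 -44.0 -52.625
```

About 7 mm remain. Another stroke of about 12 mm, then I'll measure carefully.

Call:
servo_tool --commands '[0,0,-0.008,0,0,0,-1,0,0,-0.008,0,0,0,-1,-0.017,0,0,0,0,0,-1,-0.017,0,0,0,0,0,-1,0,0,0.008,0,0,0,-1,0,0,0.004,0,0,0,-1,0,0,0.002,0,0,0,-1,0,0,0.002,0,0,0,-1,0,0,0,0,0,0,-1]'

```text
t: 7.1
tcp_pos: [0.4902, -0.0447, 0.1013]
tool_rot: [0.661, 0.75, -0.0, 0.0]
force: [-1.2, -2.7, 7.3]
finger_gap: -0.003
gripper_force: 4.0
```

Call:
servo_tool --commands '[0.004,0,0,0,0,0,-1,0.005,0,0,0,0,0,-1,0.005,0,0,0,0,0,-1,0.005,0,0,0,0,0,-1,0.005,0,0,0,0,0,-1,0,0,0,0,0,0,-1]'

```text
t: 7.6
tcp_pos: [0.4886, -0.0324, 0.1018]
tool_rot: [0.661, 0.751, -0.0, 0.0]
force: [-3.4, -0.8, 12.0]
finger_gap: 0.0
gripper_force: 5.9
```

```bash
python3 m.py top4; python3 - <<'E'
from h import *
im=cv2.imread("pics/top4.png").astype(int)
print("cols 320..336; min channel")
for r in range(102,125): print(r,[int(v) for v in im[r,320:337].min(1)],"|",[int(v) for v in (im[r,320:337,2]-im[r,320:337,1])] if r<113 else "")
E
```

```text
t 7.6 S [-97.6  66.6] z 0.1018 toolshift mm [-11.6   0.6 -10.2] share [-0.0232  0.0012 -0.0203] force S [-3.5, -0.4, 12.0] gap 0.0
tool x,y,z in S [[-0.001, 1.0, -0.001], [1.0, 0.001, 0.0], [0.0, -0.001, -1.0]]
needle y None min 121.0 at -51.75
marker y -53.23553646122058 red -61.25 -44.0 -52.625
cols 320..336; min channel
102 [41, 39, 42, 39, 41, 36, 35, 54, 62, 46, 37, 38, 42, 42, 43, 36, 27] | [54, 55, 53, 52, 53, 50, 51, 45, 43, 55, 63, 56, 52, 54, 57, 39, 7]
103 [40, 41, 42, 42, 40, 36, 56, 165, 204, 136, 45, 28, 37, 41, 41, 37, 29] | [54, 54, 53, 50, 51, 80, 83, 31, 8, 75, 168, 134, 67, 52, 55, 35, 0]
104 [39, 41, 40, 39, 33, 30, 78, 237, 255, 240, 73, 18, 32, 41, 40, 32, 23] | [55, 55, 55, 50, 89, 200, 162, 0, 0, 0, 169, 215, 94, 50, 46, 26, -7]
105 [41, 40, 41, 41, 27, 30, 59, 197, 255, 246, 77, 17, 28, 38, 39, 32, 20] | [57, 56, 55, 49, 92, 209, 182, 37, 0, 0, 167, 222, 147, 56, 43, 22, -9]
106 [40, 40, 40, 38, 27, 37, 59, 185, 255, 250, 104, 32, 33, 37, 32, 30, 16] | [55, 55, 53, 44, 86, 205, 183, 50, 0, 0, 137, 208, 159, 52, 29, 4, -13]
107 [37, 37, 36, 34, 23, 36, 59, 183
[... 1244 characters left out ...]
[242, 248, 249, 248, 229, 238, 251, 255, 202, 80, 155, 245, 255, 238, 148, 158, 250] | 
118 [238, 244, 250, 249, 235, 242, 251, 255, 243, 146, 145, 220, 249, 231, 136, 128, 245] | 
119 [225, 234, 238, 242, 234, 241, 232, 245, 243, 151, 151, 193, 243, 244, 160, 103, 240] | 
120 [232, 240, 236, 241, 226, 240, 227, 171, 135, 88, 142, 219, 255, 251, 167, 102, 241] | 
121 [239, 245, 231, 241, 242, 252, 204, 96, 71, 66, 117, 236, 255, 222, 137, 91, 210] | 
122 [244, 252, 255, 255, 255, 255, 178, 82, 67, 72, 98, 129, 139, 112, 69, 76, 171] | 
123 [218, 199, 176, 148, 137, 120, 82, 65, 59, 59, 61, 61, 50, 34, 33, 75, 163] | 
124 [93, 82, 67, 47, 38, 48, 63, 73, 74, 73, 59, 51, 36, 21, 28, 70, 135] |
```

View pics/top4c.png

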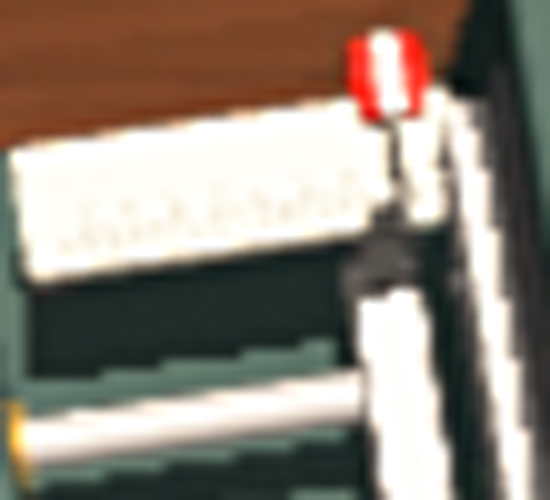

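The pointer is now almost level with the line. I'll compute sub-pixel positions of both in shear axes.

```bash
cat > f.py <<'E'
import sys
from h import *
p=np.load("p.npy")
def meas(img,s,c0=None):
    A=[];B=[]
    for r in range(104,111):
        m=img[r,326:332].min(1)-25.; m=np.clip(m,0,None); c=326+(m@np.arange(6))/m.sum(); A.append(inS(p,back(s,(c,r),.074)))
    for r in range(113,119):
        d=np.clip(240.-img[r,320:333].min(1),0,None)
        k=d[:12].argmax(); sl=slice(max(k-2,0),k+3); c=320+(d[sl]@np.arange(13)[sl])/d[sl].sum(); B.append(inS(p,back(s,(c,r),.073)))
    return np.array(A),np.array(B)
s=manip.snapshot("top"); ims=[s["img"]]
for _ in range(3): ims.append(manip.snapshot("top")["img"])
A,B=meas(np.mean(ims,0),s)
print("line x",A[:,0].round(1),"y",A[:,1].round(2),A[:,1].mean().round(2)); print("needle x",B[:,0].round(1),"y",B[:,1].round(2),B[:,1].mean().round(2))
print("remaining",(B[:,1].mean()-A[:,1].mean()).round(2)); rel(p,-97,55,112)
E
python3 f.py
```

```text
line x [121.9 119.5 117.1 114.8 112.4 110.  107.7] y [-52.98 -52.9  -52.84 -52.78 -52.81 -53.04 -52.78] -52.88
needle x [101.1  98.7  96.4  94.   91.7  89.2] y [-51.46 -51.41 -51.06 -51.16 -51.16 -51.89] -51.36
remaining 1.52
t 7.85 S [-97.6  66.6] z 0.1019 toolshift mm [-11.6   0.6 -10.1] share [-0.0232  0.0012 -0.0203] force S [-1.8, 1.0, 12.0] gap -0.0
tool x,y,z in S [[-0.0, 1.0, -0.001], [1.0, 0.0, 0.0], [0.0, -0.001, -1.0]]
```

1.5 mm remain, so roll 3 mm more.

Call:
servo_tool --commands '[0.003,0,0,0,0,0,-1,0.003,0,0,0,0,0,-1,0,0,0,0,0,0,-1,0,0,0,0,0,0,-1]'

```text
t: 8.18
tcp_pos: [0.4883, -0.0296, 0.1019]
tool_rot: [0.661, 0.75, -0.0, 0.0]
force: [-2.8, -1.3, 11.7]
finger_gap: 0.001
gripper_force: 5.9
```

```bash
python3 f.py; python3 m.py top5
```

```text
line x [121.9 119.5 117.1 114.8 112.4 110.  107.7] y [-52.98 -52.91 -52.84 -52.78 -52.8  -53.05 -52.8 ] -52.88
needle x [100.7  98.4  96.1  93.8  91.5  89.1] y [-53.61 -53.34 -52.98 -52.77 -52.15 -52.43] -52.88
remaining -0.0
t 8.3833 S [-97.6  69.4] z 0.1018 toolshift mm [-14.4   0.6 -10.2] share [-0.0289  0.0011 -0.0203] force S [-2.7, -0.8, 11.2] gap -0.001
tool x,y,z in S [[-0.0, 1.0, -0.001], [1.0, 0.0, 0.0], [0.0, -0.001, -1.0]]
t 8.3833 S [-97.6  69.4] z 0.1018 toolshift mm [-14.4   0.6 -10.2] share [-0.0289  0.0011 -0.0203] force S [-2.7, -0.8, 11.2] gap -0.001
tool x,y,z in S [[-0.0, 1.0, -0.001], [1.0, 0.0, 0.0], [0.0, -0.001, -1.0]]
needle y None min 174.0 at -53.75
marker y -53.24285029758902 red -61.25 -44.0 -52.625
```

View pics/top5c.png

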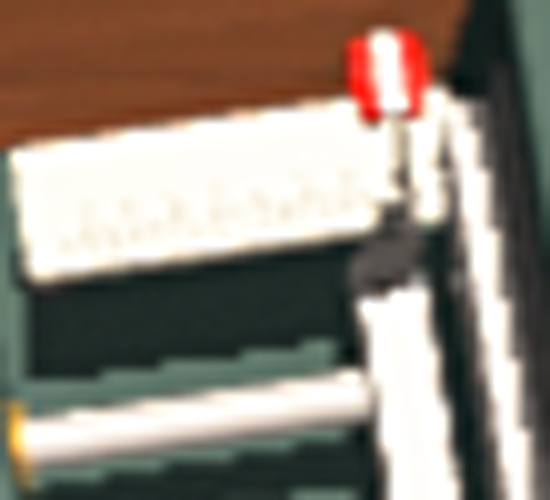

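The needle now lies in line with the white line (both y = -52.9 mm). Lifting straight off.

Call:
servo_tool --commands '[0,0,-0.004,0,0,0,-1,0,0,-0.01,0,0,0,-1,0,0,-0.03,0,0,0,-1,0,0,-0.06,0,0,0,-1,0,0,-0.06,0,0,0,-1,0,0,-0.06,0,0,0,-1,0,0,0,0,0,0,-1,0,0,0,0,0,0,-1]'

```text
t: 9.1
tcp_pos: [0.4893, -0.0294, 0.2143]
tool_rot: [0.661, 0.75, 0.001, 0.002]
force: [-0.6, 0.4, -0.2]
finger_gap: 0.001
gripper_force: 0.0
```

```bash
python3 f.py
```

```text
line x [121.9 119.5 117.1 114.8 112.4 110.  107.7] y [-52.98 -52.9  -52.84 -52.78 -52.81 -53.07 -52.81] -52.88
needle x [100.7  98.4  96.1  93.8  91.5  89.1] y [-53.66 -53.4  -53.06 -52.79 -52.16 -52.39] -52.91
remaining -0.03
t 9.3 S [-98.6  70.2] z 0.2114 toolshift mm [-15.4   1.9  99.3] share [-0.0308  0.0038  0.1987] force S [0.1, -0.7, -1.1] gap -0.001
tool x,y,z in S [[0.0, 1.0, 0.002], [1.0, -0.0, -0.003], [-0.003, 0.002, -1.0]]
```

```bash
python3 -c "
from station import manip
print(manip.sign_off())"
```

```text
the job is handed in; nothing more can be done
None
```

The job is handed in: I rolled the stop in by its wheel until the pointer was level with the white line (within about 0.5 mm in the top view), then lifted the finger clear, using about 9 s of the 51 s.

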